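Shut down the cheese warmer

ROBOT

A 6-joint arm with a two-finger parallel gripper is mounted at the origin on a cart in front of the work surface, level with it; the furniture and walls round the work are solid. World frame = base frame: x ahead of the robot, y to its left, z up, the work surface at z = 0. Lengths are in m, angles in rad, forces in N, time in s.
With the tool pointing down it reaches from about 0.325 to 0.925 m from the base axis. Payload 3.1 kg.
Tool frame: the origin (TCP) lies midway between the tips of the shut fingers; the grasp point (between the pads) lies 19 mm behind it; z points along the fingers, y is the line along which they close (so a half turn about z gives the same grasp; the last joint's range is limited). The gripper opens to 85 mm and grips with 20 to 120 N. Pads are 22 mm wide; open, the fingers measure 114 mm over their backs; the gripper's body (76 mm by 85 mm) begins 54 mm behind the grasp point. The pads swing forward as they close: fully open they stand 13 mm farther back than shut.
Start: joints at [-1.34, 0.217, 1.613, -0, 1.311, -0.112], TCP at [0.21, -0.589, 0.205] pointing down, gripper open.
Joint ranges: [-2.75, 2.75], [-0.78, 2.1], [0.31, 2.55], [-1.13, 4.27], [0.13, 2.63], [-2.58, 2.58]. Speed limits (rad/s): [2.79, 2.79, 3.14, 3.14, 3.14, 3.14].

INTERFACE

Orientations are given as a rotation vector (axis times angle).
In Python, from plant import arm gives the robot as it stands. The module is installed in compiled form; this text tells all that it offers.
- The arm moves only by the shell command python3 -m inch 'ROWS' [OPENING] [FORCE]. ROWS is JSON, a list of rows, each an object with "slide": the shift along the tool's x, y, z each as a share of 750 mm, from -1 to 1, a list of three; "turn": the turn about the tool's z as a share of 90 degrees, from -1 to 1. In form: [{"slide": [x, y, z], "turn": turn}, ...]. A call has 1 to 8 rows; each row shifts and turns the commanded pose from where the row before left it, along the tool's axes as they then stand; what a row does not reach is not made up. A row lasts 1/12 s, in which the tool goes at most 41.7 mm and 7.16 degrees, less where a joint would pass 70% of its speed; a pose out of reach is approached as far as the arm can. A call with a number of a shift or a turn outside -1 to 1 is refused whole. A call with a gripper value outside its range is refused whole. OPENING is the opening, from 0 (shut) to 1 (fully open), set as the call begins (- or left out, the last holds). The fingers move at their own pace and stop on an object; FORCE is the grip in N (left out, the last holds). Time passes only in rows, so rows that do not move let the fingers close. It gives the time, the measured TCP pose, the force, the opening and the grip force at its end, in the units of the state.
- arm.read_state(): the state, without advancing time (a new reading comes with each control period).
- arm.read_camera(name): name is "scene" or "top" or "wrist"; returns a dict with "pixels" (400x640x3 uint8, red, green, blue), "z_map" (400x640 float32, m along the optical axis (not along the pixel's ray), 0 where there is no reading), "fx", "fy", "cx", "cy" (pixels), "camera_from_world" (4x4, takes a point from world to camera coordinates). Camera axes: x right, y down, z forward; pixel columns grow to the right and rows downward; lengths in m; the calibration is good to about 2 mm. A picture is of the moment at which its call begins.
- arm.job_done(): hands the job in; it is judged then, once.
The state is a dict: "time": time; "joint_positions": joint angles; "dq": joint speeds; "joint_efforts": joint torques, N m; "eef_pos": TCP position; "tcp_rot": TCP orientation; "contact_force": force on the tool from outside, world axes, zero at the start; "ft_torque": the same for the moment, N m; "gripper_width": finger opening in m; "grip_force": force on a finger pad.
Only numpy, scipy, OpenCV 4.12 (cv2) and the standard library are available. Lean on these libraries where they do the work, as an engineer would, in place of code of your own. Each camera call takes 0.05 s, during which the arm holds its last target. There are 200 camera calls.

TASK

Shut the cheese warmer down: first turn its heat knob anticlockwise all the way to the off stop, then put the steel lid, which lies on the worktop, on the warmer's open well so that it sits squarely and flat on the rim all round. Set the lid down gently rather than dropping it, let go of it, and leave the other things on the counter where they are.

Things in the scene. Friction and masses are not known exactly. Their poses are not given: they have to be found in the camera images.
- warmer: Cheese warmer: fixed steel box 190 (x) x 270 (y) x 100 mm high, yaw within 0.25 rad. Origin: centre of its underside, on the worktop; x away from the robot, y left, z up. Its flat top (deck) is 100 mm up. Left: an open rectangular well, 150 (x) x 116 mm (y), 62 mm deep, with a fixed cheese block (43 mm high) in it. Right: the black heat knob, vertical axis at x = 0, y = -75 mm.
- well_rim (a point): Centre of the well's mouth, at deck height (100 mm above the worktop); at x = 0, y = +50 mm in the warmer's frame, axes as the warmer's.
- knob (a joint): Angle of the heat knob, rad: 0 is the off stop (pointer to the warmer's front, -x); it grows clockwise seen from above, to 2.6 at full heat, so switching off turns anticlockwise. Friction about 0.07 N m; it stays where it is left. Starts between 1.2 and 2.3.
- knob_grip (a point): Point on the knob's axis at gripping height, 30 mm above the deck; turns with the knob: its x runs along the grip bar, the pointer end (white line) lies at -x. The knob is a round skirt 68 mm across and 8 mm high, with an upright bar on it 62 mm long, 16 mm thick, its top 42 mm above the deck.
- lid: Loose steel lid, about 0.25 kg, handle up on the worktop left or right of the warmer. Plate 166 (x) x 132 (y) x 4 mm; under it a locating rib, 144 x 110 mm outside, 10 mm deep, that drops into the well with 3 mm to spare each side, turned by 0 or pi. Origin: centre of its underside (foot of the rib), z up; the plate's underside, 10 mm above it, rests on the deck when seated.
- lid_grip (a point): Centre of the lid's black bar handle, 46 mm above the lid's origin, 32 mm above the plate's top; axes as the lid's. The bar is 110 mm long (x), 18 mm wide, 16 mm high, on two posts 12 mm thick at x = -44 and +44 mm. With the lid seated this point is 36 mm above the deck, over the well's centre.
- jar: Bystander: glass jar with a grey lid, 67 x 67 x 100 mm, on the other side of the warmer from the lid. Origin: centre of its underside.
- tub: Bystander: small white food tub, 72 x 71 x 71 mm, behind the warmer to the left. Origin: centre of its underside.
- tin: Bystander: tin can, 57 x 57 x 72 mm, behind the warmer. Origin: centre of its underside.

How it is judged:
By the outcome, as a careful person would: the job done as asked, in the order asked, and still so for the second after the job is handed in, with the robot touching nothing.
It also fails if it takes over 69 s, if anything falls off the work surface, if the arm or the gripper's body presses on something with over 40 N, if the wrist force passes 120 N, or if a joint passes its speed limit or range.

## Working session

There is one attempt and no reset: what is moved stays moved. The work goes in short steps, Python scripts to look and compute and a shell command to move; the robot and the scene stay as the last step left them, time stands still between calls to the robot, and variables do not carry over. Pictures are saved under pics/ and viewed, at most 10 in all, crops included, and the job is handed in when it is done.

```bash
mkdir -p pics; python3 - <<'E'
from plant import arm
import cv2,numpy as np
s=arm.read_state();print(s)
for n in("scene","top"):
    c=arm.read_camera(n);np.savez(f"{n}0.npz",**c)
    cv2.imwrite(f"pics/{n}0.png",c["pixels"][:,:,::-1]);print(n,c["fx"],c["cx"],c["cy"],np.round(c["camera_from_world"],3))
E
```

```text
{'time': 0.0, 'joint_positions': array([-1.34021524e+00,  2.17752524e-01,  1.61496538e+00, -4.76948321e-06,
        1.31133343e+00, -1.12182739e-01]), 'dq': array([-0.00058725, -0.00117282,  0.00056641,  0.00131103, -0.00084539,
        0.00033805]), 'joint_efforts': array([-1.51247827e-04, -3.96841943e+01, -3.03854156e+01, -1.15133571e-04,
        9.50860558e-03,  3.64311887e-06]), 'eef_pos': array([ 0.20987816, -0.58774428,  0.20355308]), 'tcp_rot': array([-3.09314993e+00, -5.35363713e-01,  2.35540645e-04]), 'contact_force': array([ 0.57261282, -0.22977257, -0.23497556]), 'ft_torque': array([0.01289059, 0.00810467, 0.01002766]), 'grip_force': 0.0, 'gripper_width': 0.08548754720775802}
scene 415.17606136458375 323.04616962429697 192.29701816437995 [[-0.585 -0.811 -0.018  0.354]
 [-0.594  0.444 -0.671  0.437]
 [ 0.552 -0.382 -0.741  1.103]
 [ 0.     0.     0.     1.   ]]
top 453.5107488317784 325.47808352450596 201.0591729310575 [[ 3.500e-02 -9.990e-01 -1.000e-03 -1.100e-02]
 [-9.760e-01 -3.400e-02 -2.160e-01  6.190e-01]
 [ 2.160e-01  8.000e-03 -9.760e-01  1.491e+00]
 [ 0.000e+00  0.000e+00  0.000e+00  1.000e+00]]
```

View pics/top0.png

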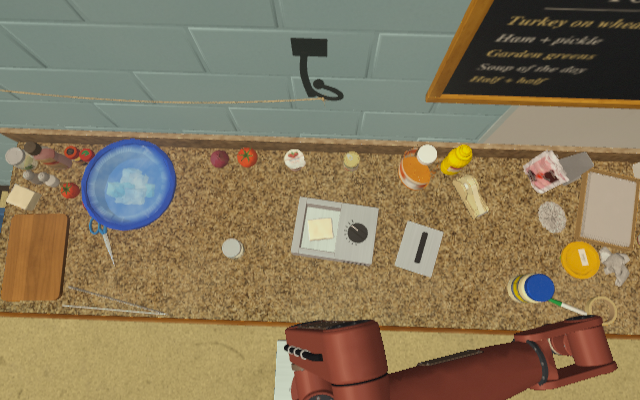

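View pics/scene0.png

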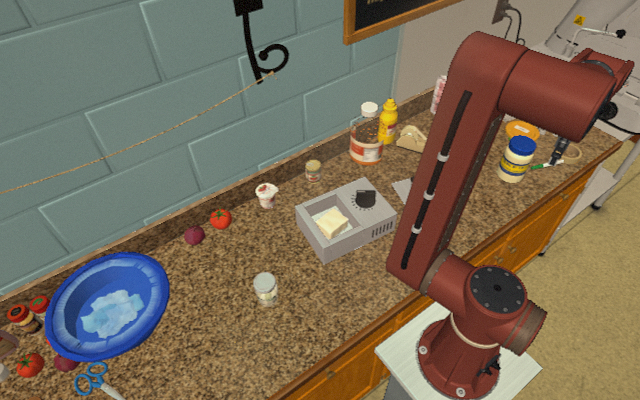

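The top view shows the warmer around (335,230), with its knob at about (357,232). The lid is to its right around (419,248), with its handle at (421,247). The jar is at (232,248).

```bash
cat > h.py <<'E'
import numpy as np,cv2
def cloud(c):
    z=c["z_map"].astype(float);v,u=np.mgrid[:400,:640]
    P=np.stack([(u-c["cx"])/c["fx"]*z,(v-c["cy"])/c["fy"]*z,z],-1)
    M=np.linalg.inv(c["camera_from_world"]);W=P@M[:3,:3].T+M[:3,3];W[z==0]=np.nan;return W
def ray(c,uv,h):
    uv=np.atleast_2d(np.array(uv,float));d=np.c_[(uv[:,0]-c["cx"])/c["fx"],(uv[:,1]-c["cy"])/c["fy"],np.ones(len(uv))]
    M=np.linalg.inv(c["camera_from_world"]);D=d@M[:3,:3].T;o=M[:3,3]
    return (o+D*((h-o[2])/D[:,2])[:,None])[:,:2]
def rect(c,m,h,name=""):
    """largest blob of mask m cast on plane z=h -> min area rect (mm)"""
    k=cv2.findContours(m.astype(np.uint8),cv2.RETR_EXTERNAL,cv2.CHAIN_APPROX_NONE)[0];k=max(k,key=cv2.contourArea)[:,0]
    r=cv2.minAreaRect((ray(c,k,h)*1000).astype(np.float32));print(name,np.round(k.mean(0)),"c",np.round(r[0],1),"size",np.round(r[1],1),"ang",round(r[2],2));return r
E
python3 - <<'E'
from h import *
for n in("top","scene"):
    c=dict(np.load(n+"0.npz"));W=cloud(c);z=W[...,2];p=c["pixels"].astype(int)
    x,y=W[...,0],W[...,1]
    a=(x>.3)&(x<.9)&(np.abs(y)<.5)
    grey=(p.max(-1)-p.min(-1)<25)
    near=a&(np.abs(y+.05)<.2)
    rect(c,near&(z>.09),.1,n+" deck")
    print(" deck z",np.nanmedian(z[near&(abs(z-.1)<.012)]))
    k=near&(z>.122);print(" bar",np.nanmean(W[k],0),k.sum())
    if k.sum()>5: rect(c,k,.142,n+" bar")
    if n=="top":
        l=a&(y<-.15)&(y>-.5)
        rect(c,l&grey&(z<.03)&(p.min(-1)>90),.014,"lid")
        rect(c,l&(z>.035),.054,"handle");print(np.nanmean(W[l&(z>.035)],0))
        for h in [(y>.1)&(y<.4)]: 
            k=a&h&(z>.03);print("jar",np.nanmean(W[k],0),np.nanmin(W[k],0),np.nanmax(W[k],0))
    cv2.imwrite(f"pics/{n}crop.png",cv2.resize(c["pixels"][190:290,280:460,::-1],None,fx=4,fy=4) if n=="top" else c["pixels"][:,:,::-1])
E
```

```text
top deck [358.  61.] c [1095.9 -110.6] size [576.5 794.2] ang 1.95
 deck z 0.0996109080159786
 bar [ 0.83477028 -0.05327959  0.58733282] 22689
top bar [359.  58.] c [1088.9 -107. ] size [528.3 771.8] ang 1.95
lid [419. 249.] c [ 474.2 -318.5] size [130.  165.8] ang 73.67
handle [469.  83.] c [1218.6 -501.4] size [ 560.6 1102.3] ang 48.9
[ 0.81768438 -0.3274504   0.55053354]
jar [0.82241551 0.24849817 0.50787655] [0.4114224  0.10003575 0.03007796] [0.84265414 0.39999782 0.83393987]
scene deck [281.  75.] c [1386.8 -433.4] size [ 717.4 1501. ] ang 69.18
 deck z 0.09969390237149778
 bar [ 0.83132545 -0.02758322  0.42543207] 17181
scene bar [279.  71.] c [1347.9 -403.5] size [ 687.8 1387. ] ang 69.18
```

View pics/topcrop.png

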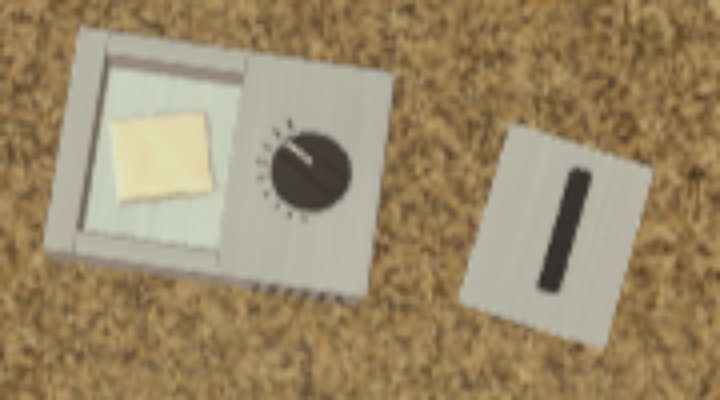

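The crop shows the pointer's white line at the knob's upper left (crop px (300,152)), so the knob is near 2.2 rad. The lid's long axis leans slightly from vertical. I'll now get exact numbers with tighter masks.

```bash
python3 - <<'E'
from h import *
for n in("top","scene"):
    c=dict(np.load(n+"0.npz"));W=cloud(c);x,y,z=W[...,0],W[...,1],W[...,2];p=c["pixels"].astype(int)
    a=(x>.35)&(x<.72)&(z<.2)
    w=a&(abs(y+.04)<.2)
    rect(c,w&(z>.09)&(z<.108)|w&(z>.108),.1,n+" deck")
    k=w&(z>.128);print("bar",np.nanmean(W[k],0),k.sum());rect(c,k,.142,n+" bar")
    wh=w&(z>.128)&(p.min(-1)>95);print("white",np.nanmean(W[wh],0),wh.sum())
    dark=w&(p.max(-1)<95)&(z>.1)&(z<.15);rect(c,dark,.108,n+" skirt")
    l=a&(y<-.2)&(y>-.45)
    grey=(p.max(-1)-p.min(-1)<25)
    if n=="top":
        rect(c,l&(grey&(p.min(-1)>90)|(z>.03)),.014,"lid")
        rect(c,l&(z>.03),.054,"handle")
    k=a&(y>.1)&(y<.4)&(z>.03);print("jar",np.nanmin(W[k],0),np.nanmax(W[k],0))
E
```

```text
top deck [335. 231.] c [514.8 -23.8] size [269.  190.7] ang 83.43
bar [ 0.50645754 -0.0974691   0.14020789] 104
top bar [358. 232.] c [505.9 -97.6] size [61.6 17.3] ang 52.66
white [ 0.51868185 -0.08548643  0.1407735 ] 16
top skirt [357. 232.] c [507.8 -98.7] size [60.4 61.3] ang 46.47
lid [419. 249.] c [ 474.2 -318.5] size [130.  165.8] ang 73.67
handle [413. 183.] c [ 698.6 -291. ] size [91.8 43.3] ang 65.12
jar [0.4114224  0.10024655 0.03012872] [0.61705928 0.34559033 0.10835704]
scene deck [344. 213.] c [509.  -21.6] size [272.4 196.5] ang 83.24
bar [ 0.5015972  -0.09557552  0.13843435] 116
scene bar [366. 193.] c [501.  -93.9] size [60.6 25.5] ang 53.2
white [ 0.51769685 -0.08654464  0.14030583] 8
scene skirt [365. 198.] c [507.6 -99.4] size [60.9 77.9] ang 45.18
jar [0.40732084 0.10001934 0.03006148] [0.61660138 0.34850863 0.10724513]
```

```bash
cat >> h.py <<'E'
def go(x,y,z,psi):
    from plant import arm
    from scipy.spatial.transform import Rotation as R
    s=arm.read_state();r=R.from_rotvec(s["tcp_rot"]);m=r.as_matrix();p=np.degrees(np.arctan2(m[1,0],m[0,0]))
    d=m.T@(np.array([x,y,z])-s["eef_pos"])/.75;t=-((psi-p+180)%360-180)/90
    print("t",round(s["time"],2),"pos",np.round(s["eef_pos"],4),"psi",round(p,2),"tilt",round(np.degrees(np.arccos(-m[2,2])),2),"F",np.round(s["contact_force"],1),"w",round(s["gripper_width"],4),"grip",round(s["grip_force"],1))
    print("slide share",np.round(d,4),"turn share",round(t,4))
E
python3 -m inch '[{"slide":[0.0422,-0.0345,-0.01],"turn":0},{"slide":[0.0422,-0.0345,-0.01],"turn":0},{"slide":[0.0422,-0.0345,-0.01],"turn":0},{"slide":[0.0422,-0.0345,-0.01],"turn":0},{"slide":[0.0422,-0.0345,-0.01],"turn":0},{"slide":[0.0422,-0.0345,-0.01],"turn":0},{"slide":[0.0422,-0.0345,-0.01],"turn":0}]' 1
python3 -m inch '[{"slide":[0.0422,-0.0345,-0.01],"turn":0},{"slide":[0.0422,-0.0345,-0.01],"turn":0},{"slide":[0.0422,-0.0345,-0.01],"turn":0},{"slide":[0.0422,-0.0345,-0.01],"turn":0},{"slide":[0.0422,-0.0345,-0.01],"turn":0},{"slide":[0.0422,-0.0345,-0.01],"turn":0},{"slide":[0.0422,-0.0345,-0.01],"turn":0}]'
python3 -m inch '[{"slide":[0,0,0],"turn":-0.075},{"slide":[0,0,0],"turn":-0.075},{"slide":[0,0,0],"turn":-0.075},{"slide":[0,0,0],"turn":-0.075},{"slide":[0,0,0],"turn":-0.067},{"slide":[0,0,0],"turn":0},{"slide":[0,0,0],"turn":0}]'
python3 - <<'E'
from h import *
from plant import arm
go(.506,-.098,.2,52.7)
c=arm.read_camera("wrist");np.savez("w1.npz",**c);cv2.imwrite("pics/w1.png",c["pixels"][:,:,::-1])
E
```

```text
time: 0.68
eef_pos: [0.3582, -0.3414, 0.2572]
tcp_rot: [-3.095, -0.535, 0.0]
contact_force: [0.6, -0.6, -0.2]
gripper_width: 0.0858
grip_force: 0.0
time: 1.27
eef_pos: [0.506, -0.0964, 0.3099]
tcp_rot: [-3.095, -0.536, 0.001]
contact_force: [1.5, -0.1, -0.5]
gripper_width: 0.0853
grip_force: 0.0
time: 1.85
eef_pos: [0.5054, -0.0984, 0.3094]
tcp_rot: [-2.817, -1.39, 0.001]
contact_force: [0.5, 0.7, 0.1]
gripper_width: 0.0853
grip_force: 0.0
t 1.85 pos [ 0.5054 -0.0984  0.3094] psi 52.52 tilt 0.06 F [0.5 0.7 0.1] w 0.0853 grip 0.0
slide share [0.001  0.0005 0.1458] turn share -0.002
```

View pics/w1.png

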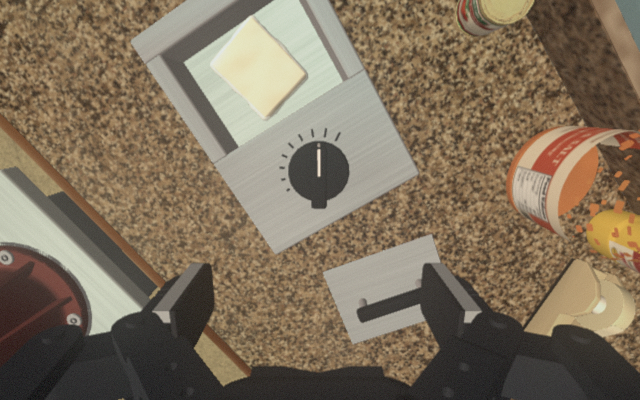

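The wrist view shows the knob at (318,172) with its bar upright in the image, so the tool is aligned with it. The lid is at (390,290), partly behind the fingers. I'll refine the knob and well from this view, then descend.

```bash
python3 - <<'E'
from h import *
c=dict(np.load("w1.npz"));W=cloud(c);x,y,z=W[...,0],W[...,1],W[...,2];p=c["pixels"].astype(int)
w=(abs(x-.5)<.2)&(abs(y+.04)<.2)&(z<.16)
k=w&(z>.128);print(np.nanmean(W[k],0));rect(c,k,.142,"bar")
d=w&(p.max(-1)<75)&(z>.1)&(z<.13)|k;rect(c,d,.108,"skirt")
rim=w&(abs(z-.1)<.006);print("deck z",np.nanmedian(z[rim]))
b=w&(z<.09)&(z>.02)&(x>.44)&(x<.6)&(y>-.06)&(y<.1);rect(c,b,.1,"well partly")
dd=(w&(z>.092));vs=np.argwhere(dd);print("deck px",vs.min(0),vs.max(0))
E
```

```text
[ 0.50989266 -0.09599174  0.14223107]
bar [318. 176.] c [509.4 -96.2] size [63.6 15.5] ang 52.96
skirt [318. 173.] c [508.9 -98.1] size [64.4 64.9] ang 6.95
deck z 0.1006723824736726
well partly [257.  65.] c [523.3  25.1] size [113.1 146.7] ang 83.45
deck px [  0 130] [253 418]
```

```bash
python3 -m inch '[{"slide":[0.001,0.0005,0.04],"turn":0},{"slide":[0,0,0.04],"turn":0},{"slide":[0,0,0.04],"turn":0},{"slide":[0,0,0.03],"turn":0},{"slide":[0,0,0],"turn":0},{"slide":[0,0,0],"turn":0}]'
python3 -c "
from h import *
go(.506,-.098,.115,52.7)"
```

```text
time: 2.4
eef_pos: [0.5052, -0.0978, 0.1961]
tcp_rot: [-2.814, -1.391, 0.004]
contact_force: [-0.1, -0.7, 0.5]
gripper_width: 0.0854
grip_force: 0.0
t 2.4 pos [ 0.5052 -0.0978  0.1961] psi 52.59 tilt 0.21 F [-0.1 -0.7  0.5] w 0.0854 grip 0.0
slide share [0.0006 0.0014 0.1081] turn share -0.0012
```

```bash
python3 -m inch '[{"slide":[0.0024,0.002,0.027],"turn":0},{"slide":[0,0,0.027],"turn":0},{"slide":[0,0,0.027],"turn":0},{"slide":[0,0,0.027],"turn":0},{"slide":[0,0,0],"turn":0},{"slide":[0,0,0],"turn":0}]'
python3 -m inch '[{"slide":[0,0,0],"turn":0},{"slide":[0,0,0],"turn":0},{"slide":[0,0,0],"turn":0},{"slide":[0,0,0],"turn":0},{"slide":[0,0,0],"turn":0},{"slide":[0,0,0],"turn":0},{"slide":[0,0,0],"turn":0},{"slide":[0,0,0],"turn":0}]' 0 40
python3 -c "
from h import *
go(.5075,-.0973,.115,52.7)"
```

```text
time: 2.9
eef_pos: [0.5094, -0.0979, 0.1176]
tcp_rot: [2.815, 1.393, 0.001]
contact_force: [-0.1, -0.2, 0.3]
gripper_width: 0.085
grip_force: 0.0
time: 3.57
eef_pos: [0.5087, -0.0976, 0.1164]
tcp_rot: [-2.815, -1.394, 0.0]
contact_force: [0.3, -0.4, 0.5]
gripper_width: 0.0001
grip_force: 0.0
t 3.57 pos [ 0.5087 -0.0976  0.1164] psi 52.67 tilt 0.0 F [ 0.3 -0.4  0.5] w 0.0001 grip 0.0
slide share [-0.0006 -0.0015  0.0019] turn share -0.0003
```

```bash
python3 - <<'E'
from h import *
from plant import arm
for n in("wrist","scene"):
    c=arm.read_camera(n);np.savez(n+"2.npz",**c)
    if n=="wrist": a=c["pixels"]
    else: b=cv2.resize(c["pixels"][140:240,280:440],(640,400))
cv2.imwrite("pics/w2.png",cv2.resize(np.vstack([a,b]),(480,600))[:,:,::-1])
E
```

```text
(no output)
```

View pics/w2.png

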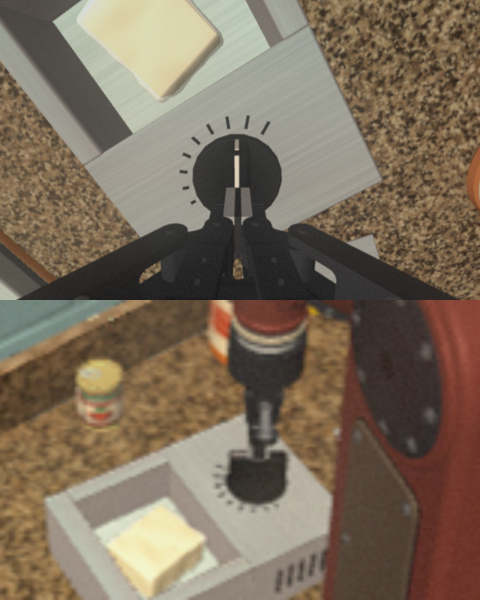

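The wrist half shows the fingertips shut at about (237,200), apparently over the bar's middle. The scene half shows them at the bar's top rather than straddling it. I'll check the fingertip height against the bar using depth.

```bash
python3 - <<'E'
from h import *
from plant import arm
c=dict(np.load("wrist2.npz"));W=cloud(c)
# picture px -> camera px: u*640/480, v*800/600
for v in range(150,310,10):
    u=316;print(v,[tuple(np.round(W[v,uu]*1000,0)) for uu in(300,316,330)],c["pixels"][v,316])
print(arm.read_state()["joint_positions"])
E
```

```text
150 [(np.float64(531.0), np.float64(-54.0), np.float64(101.0)), (np.float64(538.0), np.float64(-60.0), np.float64(101.0)), (np.float64(544.0), np.float64(-64.0), np.float64(100.0))] [165 164 154]
160 [(np.float64(528.0), np.float64(-59.0), np.float64(100.0)), (np.float64(535.0), np.float64(-64.0), np.float64(99.0)), (np.float64(541.0), np.float64(-68.0), np.float64(103.0))] [163 164 152]
170 [(np.float64(525.0), np.float64(-63.0), np.float64(101.0)), (np.float64(531.0), np.float64(-68.0), np.float64(101.0)), (np.float64(537.0), np.float64(-73.0), np.float64(99.0))] [162 161 151]
180 [(np.float64(521.0), np.float64(-67.0), np.float64(101.0)), (np.float64(529.0), np.float64(-72.0), np.float64(104.0)), (np.float64(534.0), np.float64(-77.0), np.float64(103.0))] [57 58 54]
190 [(np.float64(519.0), np.float64(-70.0), np.float64(109.0)), (np.float64(528.0), np.float64(-73.0), np.float64(122.0)), (np.float64(532.0), np.float64(-79.0), np.float64(111.0))] [154 142 129]
200 [(np.float64(521.0), np.float64(-69.0), np.float64(137.0)), (np.float64(528.0), np.float64(-73.0), np.float64(139.0)), (n
[... 1414 characters left out ...]
64(169.0))] [41 40 40]
280 [(np.float64(511.0), np.float64(-86.0), np.float64(174.0)), (np.float64(516.0), np.float64(-89.0), np.float64(175.0)), (np.float64(520.0), np.float64(-92.0), np.float64(175.0))] [40 38 38]
290 [(np.float64(512.0), np.float64(-85.0), np.float64(183.0)), (np.float64(515.0), np.float64(-89.0), np.float64(181.0)), (np.float64(520.0), np.float64(-91.0), np.float64(183.0))] [60 61 57]
300 [(np.float64(512.0), np.float64(-85.0), np.float64(190.0)), (np.float64(513.0), np.float64(-93.0), np.float64(181.0)), (np.float64(520.0), np.float64(-91.0), np.float64(190.0))] [54 53 53]
[-3.25193956e-01  8.61233677e-02  1.93920737e+00  3.20300262e-06
  1.11648513e+00  3.26335359e-01]
```

```bash
python3 -m inch '[{"slide":[0,0,-0.04],"turn":0},{"slide":[0,0,-0.04],"turn":0},{"slide":[0,0,-0.04],"turn":0},{"slide":[0,0,0],"turn":0},{"slide":[0,0,0],"turn":0},{"slide":[0,0,0],"turn":0}]'
python3 - <<'E'
from h import *
from plant import arm
s=arm.read_state();print(s["eef_pos"],s["tcp_rot"])
for n in("scene","wrist"):
    c=arm.read_camera(n);np.savez(n+"3.npz",**c)
    P=c["camera_from_world"]@np.r_[s["eef_pos"],1];u,v=c["fx"]*P[0]/P[2]+c["cx"],c["fy"]*P[1]/P[2]+c["cy"];print(n,u,v,P[2])
    W=cloud(c)
    img=c["pixels"].copy();cv2.circle(img,(int(round(u)),int(round(v))),2,(0,255,0),-1)
    a=img if n=="wrist" else cv2.resize(img[int(v)-60:int(v)+40,int(u)-80:int(u)+80],(640,400));
    if n=="scene":
        q=(np.hypot(W[...,0]-s["eef_pos"][0],W[...,1]-s["eef_pos"][1])<.035)&(W[...,2]>.155);print("lowest z near tool",np.sort(W[q][:,2])[:10]);b=a
cv2.imwrite("pics/w3.png",cv2.resize(np.vstack([b,a]),(480,600))[:,:,::-1])
E
```

```text
time: 4.17
eef_pos: [0.5083, -0.0975, 0.206]
tcp_rot: [-2.815, -1.394, 0.001]
contact_force: [-0.5, 1.3, -1.3]
gripper_width: 0.0003
grip_force: 0.0
[ 0.50831931 -0.09748713  0.20595654] [-2.81508539e+00 -1.39352999e+00  7.30236291e-04]
scene 366.13768700850085 177.01528314158517 1.2684973987897787
lowest z near tool [0.23296176 0.23434976 0.23505969 0.23769869 0.23842611 0.23914675
 0.24007513 0.24149215 0.24214468 0.24238204]
wrist 316.8705059595502 246.31696171375887 0.18138148285789596
```

View pics/w3.png

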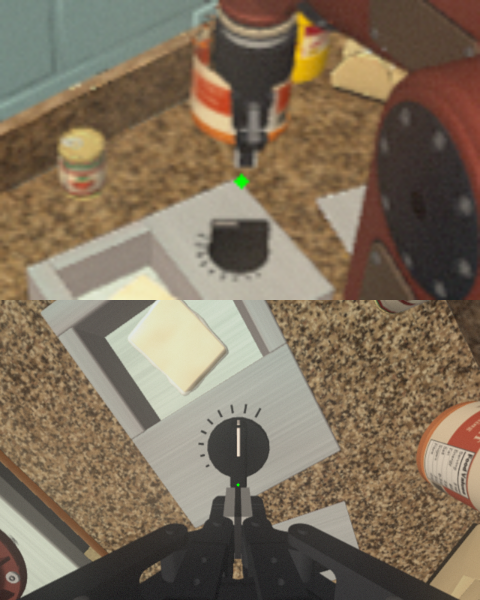

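The scene half shows the real fingertips at (245,165), about 28 mm above the reported TCP marked at (241,181). So the TCP readout is offset, mostly in z. I'll measure the lateral part too.

```bash
python3 - <<'E'
from h import *
e=np.array([.5083,-.0975,.206])
M=np.array([[.607,.795],[.795,-.607]])
for n in("scene","wrist"):
    c=dict(np.load(n+"3.npz"));W=cloud(c)
    q=(np.hypot(W[...,0]-e[0],W[...,1]-e[1])<.04)&(W[...,2]>.18)&(W[...,2]<.255)
    P=W[q];print(n,"cam at",np.linalg.inv(c["camera_from_world"])[:3,3],"n",q.sum())
    print(" rel tool x,y  mean",M@(P[:,:2].mean(0)-e[:2])*1000,"ranges",np.percentile((P[:,:2]-e[:2])@M.T,[5,50,95],axis=0)*1000,"z",np.percentile(P[:,2],[1,5,50]))
    vs=np.argwhere(q);print(" px",vs.min(0),vs.max(0))
E
```

```text
scene cam at [-0.14308074  0.51454882  1.11682953] n 30
 rel tool x,y  mean [ -1.82655153 -10.70159093] ranges [[-12.00863917 -16.1978606 ]
 [ -1.02060876 -12.87875986]
 [  7.15168289   0.54230192]] z [0.23336428 0.23466923 0.24540985]
 px [168 364] [172 371]
wrist cam at [ 0.5505496  -0.04239527  0.37477892] n 1210
 rel tool x,y  mean [ 9.20265026 -0.12853092] ranges [[  6.67787663 -12.12007114]
 [ 10.68615326  -0.27576572]
 [ 11.41494665  11.88002889]] z [0.23684301 0.23842833 0.24718429]
 px [250 281] [280 351]
```

The lateral offset is about zero. The real tips sit about 28 mm above the reported TCP, so I'll use a reported z of 0.088 for the knob.

```bash
python3 -m inch '[{"slide":[0,0,0],"turn":0},{"slide":[0,0,0],"turn":0},{"slide":[0,0,0],"turn":0},{"slide":[0,0,0],"turn":0},{"slide":[0,0,0.03],"turn":0},{"slide":[0,0,0.03],"turn":0}]' 1
python3 -m inch '[{"slide":[0,0,0.03],"turn":0},{"slide":[0,0,0.025],"turn":0},{"slide":[0,0,0.02],"turn":0},{"slide":[0,0,0.02],"turn":0},{"slide":[0,0,0],"turn":0},{"slide":[0,0,0],"turn":0}]'
python3 -m inch '[{"slide":[0,0,0],"turn":0},{"slide":[0,0,0],"turn":0},{"slide":[0,0,0],"turn":0},{"slide":[0,0,0],"turn":0},{"slide":[0,0,0],"turn":0},{"slide":[0,0,0],"turn":0},{"slide":[0,0,0],"turn":0},{"slide":[0,0,0],"turn":0}]' 0 40
python3 -c "
from h import *
go(.5075,-.0973,.088,52.7)"
```

```text
time: 4.77
eef_pos: [0.5106, -0.0982, 0.1628]
tcp_rot: [2.812, 1.392, 0.006]
contact_force: [-0.0, -0.6, -0.9]
gripper_width: 0.0723
grip_force: 0.0
time: 5.27
eef_pos: [0.5078, -0.0973, 0.0893]
tcp_rot: [-2.814, -1.393, 0.003]
contact_force: [0.1, 0.1, 0.9]
gripper_width: 0.0856
grip_force: 0.0
time: 5.93
eef_pos: [0.5083, -0.0972, 0.0908]
tcp_rot: [-2.814, -1.393, 0.001]
contact_force: [-2.7, 1.8, 6.6]
gripper_width: 0.0152
grip_force: 40.7
t 5.93 pos [ 0.5083 -0.0972  0.0908] psi 52.68 tilt 0.07 F [-2.7  1.8  6.6] w 0.0152 grip 40.7
slide share [-0.0007 -0.0008  0.0038] turn share -0.0003
```

```bash
python3 -m inch '[{"slide":[0,0,0],"turn":-0.07},{"slide":[0,0,0],"turn":-0.07},{"slide":[0,0,0],"turn":-0.07},{"slide":[0,0,0],"turn":-0.07},{"slide":[0,0,0],"turn":-0.07},{"slide":[0,0,0],"turn":-0.07},{"slide":[0,0,0],"turn":-0.07},{"slide":[0,0,0],"turn":-0.07}]'
python3 -m inch '[{"slide":[0,0,0],"turn":-0.07},{"slide":[0,0,0],"turn":-0.07},{"slide":[0,0,0],"turn":-0.07},{"slide":[0,0,0],"turn":-0.07},{"slide":[0,0,0],"turn":-0.07},{"slide":[0,0,0],"turn":-0.07},{"slide":[0,0,0],"turn":-0.07},{"slide":[0,0,0],"turn":0}]'
python3 -c "
from h import *
from plant import arm
go(.5075,-.0973,.088,173.4);print(arm.read_state()['ft_torque'])"
```

```text
time: 6.6
eef_pos: [0.5078, -0.097, 0.0909]
tcp_rot: [-1.946, -2.463, 0.001]
contact_force: [-4.4, 2.4, 7.2]
gripper_width: 0.0154
grip_force: 40.8
time: 7.27
eef_pos: [0.5074, -0.0973, 0.0908]
tcp_rot: [-0.881, -3.012, 0.0]
contact_force: [-5.3, 0.5, 7.0]
gripper_width: 0.0152
grip_force: 41.0
t 7.27 pos [ 0.5074 -0.0973  0.0908] psi 147.4 tilt 0.2 F [-5.3  0.5  7. ] w 0.0152 grip 41.0
slide share [-0.0001  0.0001  0.0038] turn share -0.2889
[0.26523526 0.82560576 0.07654969]
```

Next is the remaining −0.289, plus a slight press past the stop.

```bash
python3 -m inch '[{"slide":[0,0,0],"turn":-0.06},{"slide":[0,0,0],"turn":-0.06},{"slide":[0,0,0],"turn":-0.06},{"slide":[0,0,0],"turn":-0.05},{"slide":[0,0,0],"turn":-0.04},{"slide":[0,0,0],"turn":-0.02},{"slide":[0,0,0],"turn":-0.02},{"slide":[0,0,0],"turn":0}]'
python3 -m inch '[{"slide":[0,0,0],"turn":-0.01},{"slide":[0,0,0],"turn":-0.01},{"slide":[0,0,0],"turn":0},{"slide":[0,0,0],"turn":0}]'
python3 -c "
from h import *
from plant import arm
go(.5075,-.0973,.088,173.4);print(arm.read_state()['ft_torque'])"
```

```text
time: 7.93
eef_pos: [0.5073, -0.0976, 0.0908]
tcp_rot: [-0.139, -3.135, -0.001]
contact_force: [-6.5, 0.1, 6.6]
gripper_width: 0.0154
grip_force: 42.3
time: 8.27
eef_pos: [0.5075, -0.0976, 0.0909]
tcp_rot: [-0.093, -3.137, -0.002]
contact_force: [-6.0, 1.0, 8.2]
gripper_width: 0.0151
grip_force: 53.7
t 8.27 pos [ 0.5075 -0.0976  0.0909] psi 176.61 tilt 0.18 F [-6.   1.   8.2] w 0.0151 grip 53.7
slide share [0.     0.0004 0.0038] turn share 0.0356
[ 0.07692424  0.87365817 -1.155144  ]
```

```bash
python3 -m inch '[{"slide":[0,0,0],"turn":0.015},{"slide":[0,0,0],"turn":0},{"slide":[0,0,0],"turn":0},{"slide":[0,0,0],"turn":0}]' 
python3 -m inch '[{"slide":[0,0,0],"turn":0},{"slide":[0,0,0],"turn":0},{"slide":[0,0,0],"turn":0},{"slide":[0,0,0],"turn":0},{"slide":[0,0,0],"turn":0},{"slide":[0,0,0],"turn":0},{"slide":[0,0,-0.02],"turn":0},{"slide":[0,0,-0.03],"turn":0}]' 1
python3 -m inch '[{"slide":[0,0,-0.04],"turn":0},{"slide":[0,0,-0.04],"turn":0},{"slide":[0,0,-0.04],"turn":0},{"slide":[0,0,-0.04],"turn":0},{"slide":[0,0,0],"turn":0},{"slide":[0,0,0],"turn":0}]'
python3 -c "
from h import *
go(.53,-.32,.25,163.67)"
```

```text
time: 8.6
eef_pos: [0.5075, -0.0976, 0.0909]
tcp_rot: [-0.127, -3.136, -0.001]
contact_force: [-5.6, 0.3, 7.3]
gripper_width: 0.0154
grip_force: 46.2
time: 9.27
eef_pos: [0.5061, -0.0968, 0.1251]
tcp_rot: [-0.122, -3.133, -0.003]
contact_force: [0.6, -0.3, -0.4]
gripper_width: 0.0856
grip_force: 0.0
time: 9.77
eef_pos: [0.5105, -0.0982, 0.2505]
tcp_rot: [0.122, 3.133, -0.003]
contact_force: [0.4, 0.1, -0.8]
gripper_width: 0.0858
grip_force: 0.0
t 9.77 pos [ 0.5105 -0.0982  0.2505] psi 175.53 tilt 0.34 F [ 0.4  0.1 -0.8] w 0.0858 grip 0.0
slide share [-0.049  -0.2928  0.0014] turn share 0.1318
```

```bash
cat > meas.py <<'E'
from h import *
from plant import arm
import sys
c=arm.read_camera("wrist");n=sys.argv[1];np.savez(n+".npz",**c);cv2.imwrite(f"pics/{n}.png",c["pixels"][:,:,::-1])
W=cloud(c);x,y,z=W[...,0],W[...,1],W[...,2];p=c["pixels"].astype(int)
w=(abs(x-.51)<.13)&(abs(y+.04)<.2)&(z<.16)
k=w&(z>.128)
if k.sum()>50: rect(c,k,.142,"bar")
b=w&(z<.09)&(z>.02)&(x>.44)&(x<.6)&(y>-.06)&(y<.1)
if b.sum()>50: rect(c,b,.1,"well")
l=(x>.35)&(x<.6)&(y<-.2)&(y>-.45)&(z<.07)&((p.max(-1)-p.min(-1)<28)&(p.min(-1)>90)|(z>.03))
if l.sum()>50: rect(c,l,.014,"lid")
l=(x>.35)&(x<.6)&(y<-.2)&(y>-.45)&(z<.065)&(z>.03)
if l.sum()>50: rect(c,l,.054,"handle")
E
python3 meas.py w4
python3 -m inch '[{"slide":[-0.006,-0.037,0],"turn":0},{"slide":[-0.006,-0.037,0],"turn":0},{"slide":[-0.006,-0.037,0],"turn":0},{"slide":[-0.006,-0.037,0],"turn":0},{"slide":[-0.006,-0.037,0],"turn":0},{"slide":[-0.006,-0.037,0],"turn":0},{"slide":[-0.006,-0.037,0],"turn":0},{"slide":[-0.007,-0.034,0],"turn":0}]'
python3 -m inch '[{"slide":[0,0,0],"turn":0.066},{"slide":[0,0,0],"turn":0.066},{"slide":[0,0,0],"turn":0},{"slide":[0,0,0],"turn":0}]'
python3 meas.py w5
python3 -c "
from h import *
go(.4742,-.3185,.25,163.67)"
```

```text
bar [317. 188.] c [506.7 -97.8] size [15.9 63.7] ang 83.48
well [449. 181.] c [520.3  23.7] size [111.5 145.8] ang 83.47
lid [124. 145.] c [ 474.6 -318.1] size [132.8 166.6] ang 73.84
handle [108. 152.] c [ 474.5 -313.5] size [ 25.7 109.8] ang 73.74
time: 10.48
eef_pos: [0.5267, -0.3203, 0.2445]
tcp_rot: [-0.123, -3.135, -0.004]
contact_force: [1.1, -0.5, -0.7]
gripper_width: 0.0854
grip_force: 0.0
time: 10.82
eef_pos: [0.5271, -0.3189, 0.2452]
tcp_rot: [-0.443, -3.107, -0.003]
contact_force: [0.5, -0.8, 0.3]
gripper_width: 0.0856
grip_force: 0.0
bar [587.  92.] c [ 507.1 -103.4] size [25.4 62.1] ang 83.83
well [637. 100.] c [533.3 -34.1] size [  7.9 109. ] ang 87.87
lid [303. 118.] c [ 474.6 -318.4] size [132.5 166.3] ang 73.82
handle [302. 124.] c [ 474.1 -318.6] size [ 17.9 108.1] ang 73.83
t 10.87 pos [ 0.5274 -0.3189  0.2457] psi 163.79 tilt 0.19 F [0.1 0.4 0.4] w 0.085 grip 0.0
slide share [ 0.0683 -0.0193 -0.0056] turn share 0.0014
```

```bash
python3 -c "
import cv2
cv2.imwrite('pics/w45.png',cv2.resize(cv2.vconcat([cv2.imread('pics/w4.png'),cv2.imread('pics/w5.png')]),(480,600)))"
```

```text
(no output)
```

View pics/w45.png

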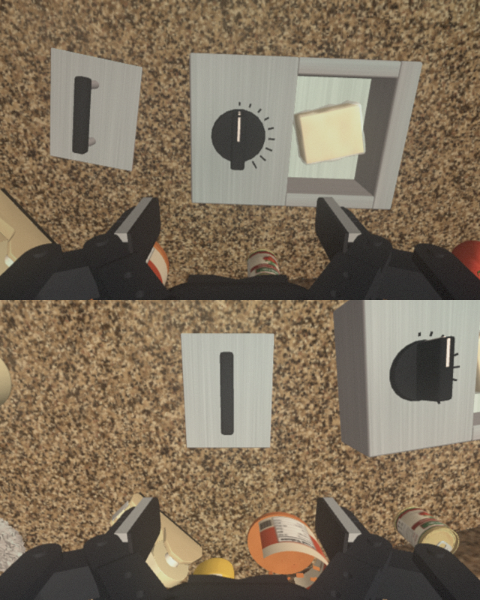

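The top half shows the knob bar aligned with the warmer and its pointer toward the front, so it is off. The bottom half shows the lid with its handle at (226,393), aligned with the tool. Now I'll grasp the lid.

```bash
python3 -m inch '[{"slide":[0.034,-0.0096,0],"turn":0},{"slide":[0.034,-0.0096,0],"turn":0},{"slide":[0,0,0.04],"turn":0},{"slide":[0,0,0.04],"turn":0},{"slide":[0,0,0.04],"turn":0},{"slide":[0,0,0.04],"turn":0},{"slide":[0,0,0],"turn":0},{"slide":[0,0,0],"turn":0}]'
python3 -c "
from h import *
go(.4744,-.3184,.002,163.83)"
```

```text
time: 11.53
eef_pos: [0.4735, -0.3172, 0.1254]
tcp_rot: [-0.444, -3.105, -0.005]
contact_force: [0.2, -0.7, 0.7]
gripper_width: 0.0855
grip_force: 0.0
t 11.53 pos [ 0.4735 -0.3172  0.1254] psi 163.74 tilt 0.33 F [ 0.2 -0.7  0.7] w 0.0855 grip 0.0
slide share [-0.0024 -0.0016  0.1646] turn share -0.001
```

```bash
python3 -m inch '[{"slide":[-0.002,-0.0015,0.04],"turn":-0.001},{"slide":[0,0,0.04],"turn":0},{"slide":[0,0,0.03],"turn":0},{"slide":[0,0,0.025],"turn":0},{"slide":[0,0,0.015],"turn":0},{"slide":[0,0,0.014],"turn":0},{"slide":[0,0,0],"turn":0},{"slide":[0,0,0],"turn":0}]'
python3 -m inch '[{"slide":[0,0,0],"turn":0},{"slide":[0,0,0],"turn":0},{"slide":[0,0,0],"turn":0},{"slide":[0,0,0],"turn":0},{"slide":[0,0,0],"turn":0},{"slide":[0,0,0],"turn":0},{"slide":[0,0,0],"turn":0},{"slide":[0,0,0],"turn":0}]' 0 50
python3 -c "
from h import *
go(.4744,-.3184,.002,163.83)"
```

```text
time: 12.2
eef_pos: [0.4772, -0.3212, 0.0058]
tcp_rot: [0.444, 3.109, -0.001]
contact_force: [0.3, -0.0, -0.7]
gripper_width: 0.0853
grip_force: 0.0
time: 12.87
eef_pos: [0.4767, -0.3209, 0.0052]
tcp_rot: [0.444, 3.109, -0.001]
contact_force: [0.2, 0.0, 3.3]
gripper_width: 0.0168
grip_force: 49.5
t 12.87 pos [ 0.4767 -0.3209  0.0052] psi 163.73 tilt 0.06 F [0.2 0.  3.3] w 0.0168 grip 49.5
slide share [0.0039 0.0023 0.0043] turn share -0.0011
```

```bash
python3 -m inch '[{"slide":[0,0,-0.01],"turn":0},{"slide":[0,0,-0.02],"turn":0},{"slide":[0,0,-0.035],"turn":0},{"slide":[0,0,-0.04],"turn":0},{"slide":[0,0,-0.04],"turn":0},{"slide":[0,0,-0.04],"turn":0},{"slide":[0,0,-0.04],"turn":0},{"slide":[0,0,-0.03],"turn":0}]'
python3 -m inch '[{"slide":[0,0,0],"turn":-0.055},{"slide":[0,0,0],"turn":-0.055},{"slide":[0,0,0],"turn":0},{"slide":[0,0,0],"turn":0}]'
python3 - <<'E'
from h import *
from plant import arm
go(.5241,.0261,.195,173.35)
c=arm.read_camera("wrist");np.savez("w6.npz",**c)
W=cloud(c);s=arm.read_state();e=s["eef_pos"]
import math
a=np.hypot(W[...,0]-e[0],W[...,1]-e[1])<.12
p=c["pixels"].astype(int);g=(p.max(-1)-p.min(-1)<28)&(p.min(-1)>90)
m=a&g&(W[...,2]>e[2]-.02)&(W[...,2]<e[2]+.06)
z=W[m][:,2];print("plate z",np.percentile(z,[5,50,95]),m.sum());rect(c,m,float(np.median(z)),"plate")
P=W[m];A=np.c_[P[:,:2]-e[:2],np.ones(len(P))];print("tilt slopes",np.linalg.lstsq(A,P[:,2],rcond=None)[0])
cv2.imwrite("pics/w6.png",c["pixels"][:,:,::-1])
E
```

```text
time: 13.53
eef_pos: [0.4763, -0.3206, 0.1983]
tcp_rot: [0.444, 3.109, -0.001]
contact_force: [1.3, 1.2, -2.3]
gripper_width: 0.0172
grip_force: 49.0
time: 13.87
eef_pos: [0.4755, -0.3199, 0.195]
tcp_rot: [-0.178, -3.135, -0.002]
contact_force: [0.8, -0.4, -1.6]
gripper_width: 0.017
grip_force: 49.0
t 13.87 pos [ 0.4755 -0.3199  0.195 ] psi 173.5 tilt 0.12 F [ 0.8 -0.4 -1.6] w 0.017 grip 49.0
slide share [-0.0122  0.4657  0.0005] turn share 0.0017
plate z [0.20374041 0.20477924 0.2059447 ] 55687
plate [317. 185.] c [ 448.7 -317. ] size [130.8 116.9] ang 83.54
tilt slopes [ 0.01562657 -0.00091537  0.20603704]
```

View pics/w6.png

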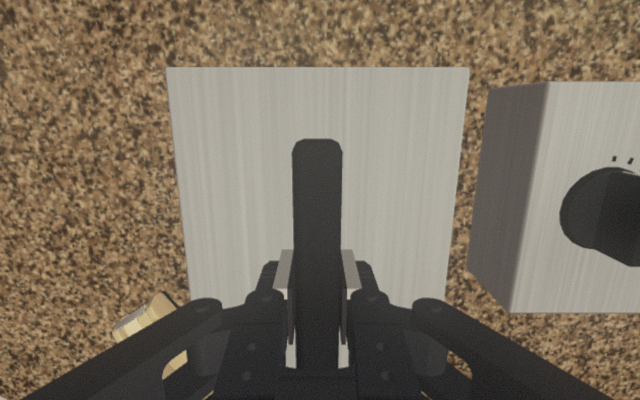

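The lid hangs square in the gripper at (317,185), with the handle centred between the pads. Next I'll carry it over the well.

```bash
python3 -m inch '[{"slide":[-0.001,0.02,0],"turn":0.001},{"slide":[-0.001,0.035,0],"turn":0},{"slide":[-0.001,0.04,0],"turn":0},{"slide":[-0.001,0.04,0],"turn":0},{"slide":[-0.001,0.04,0],"turn":0},{"slide":[-0.001,0.04,0],"turn":0},{"slide":[-0.001,0.04,0],"turn":0},{"slide":[-0.001,0.04,0],"turn":0}]'
python3 -m inch '[{"slide":[-0.001,0.04,0],"turn":0},{"slide":[-0.001,0.04,0],"turn":0},{"slide":[-0.001,0.04,0],"turn":0},{"slide":[-0.001,0.03,0],"turn":0},{"slide":[0,0.02,0],"turn":0},{"slide":[0,0,0],"turn":0},{"slide":[0,0,0],"turn":0},{"slide":[0,0,0],"turn":0}]'
python3 -c "
from h import *
go(.5238,.0261,.115,173.4)"
```

```text
time: 14.58
eef_pos: [0.5064, -0.0989, 0.1952]
tcp_rot: [-0.179, -3.135, -0.001]
contact_force: [-0.3, 0.9, -2.1]
gripper_width: 0.017
grip_force: 49.1
time: 15.25
eef_pos: [0.5239, 0.025, 0.1954]
tcp_rot: [-0.177, -3.136, 0.001]
contact_force: [0.1, 0.2, -2.1]
gripper_width: 0.0168
grip_force: 49.2
t 15.25 pos [0.5239 0.025  0.1954] psi 173.53 tilt 0.06 F [ 0.1  0.2 -2.1] w 0.0168 grip 49.2
slide share [0.0002 0.0015 0.1073] turn share 0.0015
```

```bash
python3 -m inch '[{"slide":[0,0.0015,0.03],"turn":0.0015},{"slide":[0,0,0.03],"turn":0},{"slide":[0,0,0.025],"turn":0},{"slide":[0,0,0.016],"turn":0},{"slide":[0,0,0],"turn":0},{"slide":[0,0,0],"turn":0},{"slide":[0,0,0],"turn":0}]'
python3 - <<'E'
from h import *
from plant import arm
go(.5238,.0261,.09,173.4)
c=arm.read_camera("wrist");np.savez("w7.npz",**c);cv2.imwrite("pics/w7.png",c["pixels"][:,:,::-1])
W=cloud(c);s=arm.read_state();e=s["eef_pos"];z=W[...,2]
th=np.radians(-6.55);X=np.array([np.cos(th),np.sin(th)]);Y=np.array([-np.sin(th),np.cos(th)])
o=np.array([.5212,.0264])          # well centre estimate
U=(W[...,:2]-o)@X*1000;V=(W[...,:2]-o)@Y*1000
pl=(z>e[2]-.005)&(z<e[2]+.025)&(abs(V)<90)&(U>-120)&(U<0)
dk=(abs(z-.1)<.006)&(U>-130)&(abs(V)<250)&(U<120)
print("plate z",np.nanmedian(z[pl]))
f=pl&(abs(V)<55);print("plate front (exp -83)",np.median([U[:,j][f[:,j]].min() for j in range(640) if f[:,j].sum()>5]))
r=[i for i in range(400) if (pl[i]&(U[i]>-75)&(U[i]<-25)).sum()>20]
print("plate sides (exp +-66)",np.median([V[i][pl[i]].max() for i in r]),np.median([V[i][pl[i]].min() for i in r]))
f=dk&(abs(V)<55);print("deck front (exp -95)",np.median([U[:,j][f[:,j]].min() for j in range(640) if f[:,j].sum()>1]))
r=[i for i in range(400) if (dk[i]&(U[i]>-75)&(U[i]<0)).sum()>5]
print("deck sides (exp 85 -185)",np.median([V[i][dk[i]].max() for i in r]),np.median([V[i][dk[i]].min() for i in r]))
E
```

```text
time: 15.83
eef_pos: [0.5257, 0.0256, 0.1214]
tcp_rot: [0.182, 3.134, -0.0]
contact_force: [-0.4, 0.2, -2.0]
gripper_width: 0.017
grip_force: 49.2
t 15.83 pos [0.5257 0.0256 0.1214] psi 173.36 tilt 0.12 F [-0.4  0.2 -2. ] w 0.017 grip 49.2
slide share [0.0027 0.0004 0.0418] turn share -0.0005
plate z 0.13096199777554016
plate front (exp -83) -80.99838824148794
plate sides (exp +-66) 64.87260289800126 -65.75955225837886
deck front (exp -95) -93.11516971425219
deck sides (exp 85 -185) 83.75724602377845 -172.3092393659823
```

View pics/w7.png

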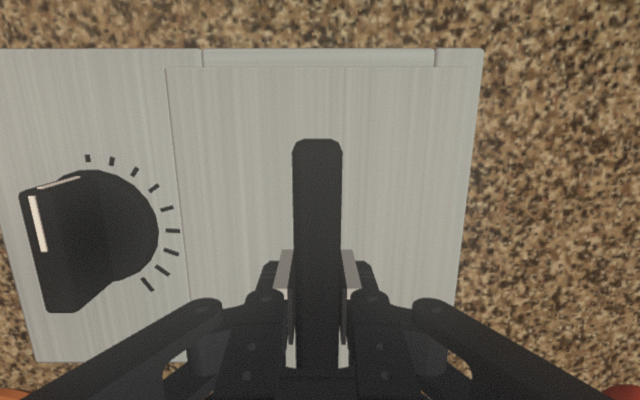

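The image shows the lid centred over the well. The deck edge shows evenly at the front (row 50 against plate row 67), which is a 12.1 mm gap against 12 expected, and the sides match within about 1 mm. I'll lower it slowly.

```bash
python3 -m inch '[{"slide":[0,0,0.006],"turn":0},{"slide":[0,0,0.006],"turn":0},{"slide":[0,0,0.004],"turn":0},{"slide":[0,0,0.003],"turn":0},{"slide":[0,0,0.002],"turn":0},{"slide":[0,0,0.002],"turn":0},{"slide":[0,0,0.002],"turn":0},{"slide":[0,0,0],"turn":0}]'
python3 -m inch '[{"slide":[0,0,0.0015],"turn":0},{"slide":[0,0,0.0015],"turn":0},{"slide":[0,0,0.0015],"turn":0},{"slide":[0,0,0],"turn":0}]'
```

```text
time: 16.55
eef_pos: [0.5243, 0.0261, 0.101]
tcp_rot: [-0.181, -3.136, 0.0]
contact_force: [0.7, 0.2, -1.9]
gripper_width: 0.0168
grip_force: 49.2
time: 16.88
eef_pos: [0.5244, 0.0261, 0.0978]
tcp_rot: [-0.181, -3.136, -0.0]
contact_force: [0.1, -0.2, -2.5]
gripper_width: 0.0172
grip_force: 49.2
```

```bash
python3 -m inch '[{"slide":[0,0,0.001],"turn":0},{"slide":[0,0,0.001],"turn":0},{"slide":[0,0,0],"turn":0}]'
python3 -m inch '[{"slide":[0,0,0.001],"turn":0},{"slide":[0,0,0.001],"turn":0},{"slide":[0,0,0],"turn":0}]'
python3 -m inch '[{"slide":[0,0,0.001],"turn":0},{"slide":[0,0,0],"turn":0},{"slide":[0,0,0],"turn":0}]'
```

```text
time: 17.13
eef_pos: [0.5245, 0.0261, 0.0964]
tcp_rot: [-0.181, -3.136, -0.0]
contact_force: [1.0, -0.0, -1.8]
gripper_width: 0.017
grip_force: 49.2
time: 17.38
eef_pos: [0.5247, 0.0261, 0.0952]
tcp_rot: [0.181, 3.136, 0.0]
contact_force: [-0.7, 0.5, -1.0]
gripper_width: 0.017
grip_force: 49.4
time: 17.63
eef_pos: [0.5247, 0.0261, 0.0952]
tcp_rot: [0.181, 3.136, -0.0]
contact_force: [-3.1, -0.0, 5.9]
gripper_width: 0.0171
grip_force: 50.2
```

Contact came at the expected seated height, so I'll release, withdraw and check.

```bash
python3 -m inch '[{"slide":[0,0,0],"turn":0},{"slide":[0,0,0],"turn":0},{"slide":[0,0,0],"turn":0},{"slide":[0,0,0],"turn":0},{"slide":[0,0,0],"turn":0},{"slide":[0,0,0],"turn":0},{"slide":[0,0,0],"turn":0},{"slide":[0,0,0],"turn":0}]' 1
python3 -m inch '[{"slide":[0,0,-0.015],"turn":0},{"slide":[0,0,-0.03],"turn":0},{"slide":[0,0,-0.04],"turn":0},{"slide":[0,0,-0.04],"turn":0},{"slide":[0,0,-0.04],"turn":0},{"slide":[0,0,-0.04],"turn":0},{"slide":[0,0,-0.02],"turn":0},{"slide":[-0.04,0,0],"turn":0}]'
python3 -m inch '[{"slide":[-0.04,0,0],"turn":0},{"slide":[0,0,0],"turn":0},{"slide":[0,0,0],"turn":0},{"slide":[0,0,0],"turn":0},{"slide":[0,0,0],"turn":0}]'
python3 - <<'E'
from h import *
from plant import arm
c=arm.read_camera("wrist");t=arm.read_camera("top");cv2.imwrite("pics/w8.png",cv2.resize(np.vstack([c["pixels"],t["pixels"]]),(480,600))[:,:,::-1])
W=cloud(c);z=W[...,2]
th=np.radians(-6.55);X=np.array([np.cos(th),np.sin(th)]);Y=np.array([-np.sin(th),np.cos(th)]);o=np.array([.5212,.0264])
U=(W[...,:2]-o)@X*1000;V=(W[...,:2]-o)@Y*1000
pl=(abs(z-.104)<.012)&(abs(U)<80)&(abs(V)<62)&(abs(V)>15);P=z[pl]*1000
print("plate z",np.median(P),"slopes mm/mm,c",np.linalg.lstsq(np.c_[U[pl],V[pl],np.ones(pl.sum())],P,rcond=None)[0],pl.sum())
for a in(-1,1):
  for b in(-1,1):
    q=pl&(U*a>40)&(V*b>35);print("corner",a,b,q.sum(),np.median(z[q])*1000 if q.sum() else None)
dk=(abs(z-.1)<.012)&(V<-85)&(V>-180)&(abs(U)<90)&~((np.abs(V+125)<42)&(abs(U)<42));print("deck z",np.median(z[dk])*1000,np.linalg.lstsq(np.c_[U[dk],V[dk],np.ones(dk.sum())],z[dk]*1000,rcond=None)[0])
h=(z>.128)&(z<.15)&(abs(U)<65)&(abs(V)<30);rect(c,h,.144,"handle")
E
```

```text
time: 18.3
eef_pos: [0.5246, 0.0261, 0.0943]
tcp_rot: [0.181, 3.136, -0.0]
contact_force: [0.7, -0.5, 0.4]
gripper_width: 0.085
grip_force: 0.0
time: 18.97
eef_pos: [0.5546, 0.0232, 0.2704]
tcp_rot: [0.179, 3.128, 0.0]
contact_force: [0.8, 0.1, 0.4]
gripper_width: 0.0855
grip_force: 0.0
time: 19.38
eef_pos: [0.5833, 0.0194, 0.2632]
tcp_rot: [-0.18, -3.136, -0.0]
contact_force: [0.6, -0.6, -0.2]
gripper_width: 0.0854
grip_force: 0.0
plate z 104.81488427489057 slopes mm/mm,c [1.06553754e-03 1.40977724e-04 1.04813470e+02] 18950
corner -1 -1 1592 104.72909520819246
corner -1 1 1594 104.7310217885462
corner 1 -1 1158 104.84638334007207
corner 1 1 1158 104.90024980033425
deck z 100.80241347263689 [ 8.89342854e-04 -4.95033815e-05  1.00797174e+02]
handle [316. 112.] c [521.6  26.2] size [ 17.8 107.5] ang 83.42
```

View pics/w8.png

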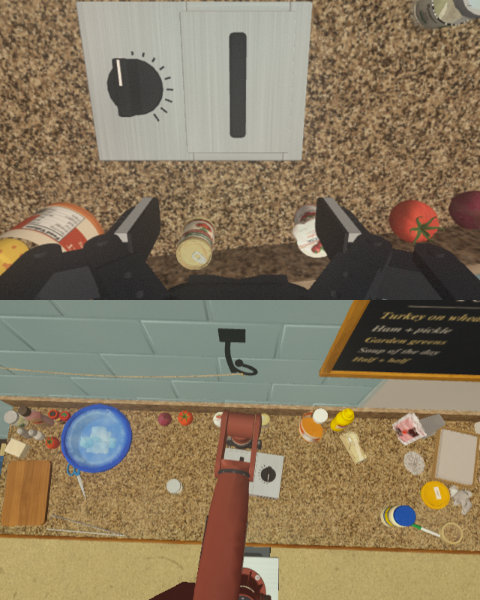

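The lid at (238,85) sits square over the well. Its top is 4.0 mm above the deck at every corner. The knob pointer faces the front and the bystanders haven't moved.

```bash
python3 -c "
from plant import arm
print(arm.job_done())"
```

```text
the job is handed in; nothing more can be done
None
```

The job is handed in at about 19.5 s: the knob is turned to its off stop, and the lid is set down gently, released, and sitting flat and square on the well's rim, with the jar, tub and tin left where they were.

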